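# Gauge a bonsai pot's base at three marked points

## Task

Take the orange thickness probe from its forked stand and touch its spring tip gently onto the red pad, then the yellow pad, then the blue pad on the upturned clay pot, resting it on each for about half a second. Then hang the probe back upright in the fork of its stand and let go. Do not press hard and do not knock over the mug or the jar.

Things in the scene. Friction and masses are not known exactly. Their poses are not given: they have to be found in the camera images.
- probe: loose hand-held probe, 0.13 kg, hanging upright in the stand. Origin: on its axis at the free end of the brass tip (8 mm ball); z up the axis. Heights above the origin: steel shaft 12 mm diameter, 20 to 75 mm; black collar 46 mm diameter, 75 to 81 mm, its underside rests on the prongs; orange square handle 26 x 26 mm (sides along x, y), 81 to 143 mm; button to 146 mm
- tip_end (a point): lowest point of the probe's brass tip ball; at the probe's origin when unpressed
- collar (a point): point on the probe's axis at the underside of the collar, 75 mm above the probe's origin
- probe_tip (a joint): how far the spring tip is pushed up into the probe: 0 free, 0.010 m fully pressed (about 4 N; it starts to give at about 0.6 N)
- stand: fixed metal stand: base plate 120 x 90 x 12 mm, a post at its back (+x), two level prongs pointing to its -x, tops 95 mm above the table, each 14 mm wide, 22 mm gap between them, from x -30 to +36 mm; open at the front and above. Origin: on the table, below where the probe's axis hangs
- stand_seat (a point): point midway between the prongs at the height of their tops, 95 mm above the table: the probe's collar underside belongs here
- pot: brown clay bonsai tray pot standing upside down, fixed: 212 x 292 mm at the table, 196 x 276 mm above (x by y), flat underside 85 mm above the table with two round drain holes, and four L-shaped feet at the corners 14 mm higher. Origin: centre, on the table
- mark_red: red measuring pad stuck on the pot's underside (its upper face, as it stands), round, 24 mm diameter, 2 mm thick. Origin: centre of the pad's underside; the top face is 2 mm above it. The three pads' places on the pot vary.
- mark_yellow: yellow measuring pad stuck on the pot's underside (its upper face, as it stands), round, 24 mm diameter, 2 mm thick. Origin: centre of the pad's underside; the top face is 2 mm above it. The three pads' places on the pot vary.
- mark_blue: blue measuring pad stuck on the pot's underside (its upper face, as it stands), round, 24 mm diameter, 2 mm thick. Origin: centre of the pad's underside; the top face is 2 mm above it. The three pads' places on the pot vary.
- mug: white ceramic mug, 80 mm diameter, 90 mm high, beyond the pot. Origin: centre of its underside; z up
- jar: amber lidded jar, 64 mm diameter, 85 mm high, beyond the pot. Origin: centre of its underside; z up
There are look-alikes about, which are no part of the job. Of the things like the probe, leave any that is green; of the rest the smaller one is meant.

How it is judged:
By the outcome, as a careful person would: the job done as asked, in the order asked, and still so for the second after the job is handed in, with the robot touching nothing.
It also fails if it takes over 61 s, if anything falls off the work surface, if the arm or the gripper's body presses on something with over 40 N, if the wrist force passes 120 N, or if a joint passes its speed limit or range.

## Robot

A 7-joint arm with a two-finger parallel gripper is mounted at the origin on the work surface. World frame = base frame: x ahead of the robot, y to its left, z up, the work surface at z = 0. Lengths are in m, angles in rad, forces in N, time in s.
With the tool pointing down it reaches from about 0.4 to 0.85 m from the base axis. Payload 4.5 kg.
Tool frame: the origin (TCP) lies at the very end of the fingers, on their centre line; the grasp point (between the pads) lies 19 mm behind it; z points along the fingers, y is the line along which they close (so a half turn about z gives the same grasp; the last joint's range is limited). The gripper opens to 88 mm and grips with 3 to 60 N. Pads are 18 mm wide; open, the fingers measure 123 mm over their backs; the gripper's body (75 mm by 187 mm) begins 45 mm behind the grasp point.
Start: joints at [-1.12, 0.689, -0.195, 1.565, 0.157, 0.902, -0.215], TCP at [0.253, 0.572, 0.239] pointing down, gripper open.
Joint ranges: [-3.01, 3.01], [-0.46, 2.08], [-1.47, 1.51], [0.13, 2.56], [-1, 4.14], [0.04, 2.09], [-2.66, 2.66]. Speed limits (rad/s): [2.57, 2.57, 3.14, 3.14, 3.14, 3.14, 3.14].

## Interface

Orientations are given as a unit quaternion [x, y, z, w].
In Python, from plant import r, eyes, nets gives the robot as it stands.
- The arm moves only by the shell command python3 -m pendant 'ROWS' [FORCE]. ROWS is JSON, a list of rows, each an object of numbers: "claw": the opening, from 0 (shut) to 1 (fully open); "dx", "dy", "dz": the shift along the world's x, y, z in mm; "twist": the turn about the world's z in rad. In form: [{"claw": .., "dx": .., "dy": .., "dz": .., "twist": ..}, ...]. A call has 1 to 8 rows; each row is the pose to reach, as a shift and turn from the pose commanded when the call began; what a row does not reach only later rows make up. A row lasts 1/10 s, in which the tool goes at most 50 mm and 8.59 degrees, less where a joint would pass 70% of its speed; a pose out of reach is approached as far as the arm can. A call with a gripper value outside its range is refused whole. The fingers move at their own pace and stop on an object; FORCE is the grip in N (left out, the last holds). Time passes only in rows, so rows that repeat a pose let the fingers close. It gives the time, the measured TCP pose, the force, the opening and the grip force at its end, in the units of the state.
- r.get_state(): the state, without advancing time (a new reading comes with each control period).
- eyes.snapshot(name): name is "scene" or "top" or "wrist"; returns (picture, depth): 480x640x3 uint8, blue, green, red; 480x640 float32, m along the optical axis (not along the pixel's ray), 0 where there is no reading.
- eyes.camera_info(name): a dict with "K" (3x3 intrinsics, pixels), "world_to_cam" (4x4, takes a point from world to camera coordinates); the wrist camera has in their place "T_tool_cam" (4x4, takes a point from camera to tool coordinates, whose origin is the TCP and whose axes are the flange's). Camera axes: x right, y down, z forward; pixel columns grow to the right and rows downward; lengths in m; the calibration is good to about 2 mm. A picture is of the moment at which its call begins: read the wrist's pose just before it. camera_info takes no time and is no camera call.
- r.finish_job(): hands the job in; it is judged then, once.
Trained networks look in the newest picture that a camera, given by its name, has taken for a name from the list of things; names that differ only in an ending like _2 or _b are one class to them, and where a whole thing is asked for, a point or a joint stands for the part that bears it (a point fixed in the world has none). Each returns a list of dicts, best first, with "confidence" (0 to 1); they miss things now and then, are a little off and sometimes report something else, mostly with a low value. They report only what shows in the picture. A call takes as long as a camera call. They do not tell look-alikes from the thing itself.
- nets.spot_in(camera, query): "box" ([left, top, width, height] as shares, 0 to 1, of the picture: columns of its width, rows of its height, round what is visible of it).
- nets.place_of(camera, query): "position" ([column, row] as shares, 0 to 1, of the picture: columns of its width, rows of its height: a listed point, or the origin of a listed thing).
The state is a dict: "clock": time; "q": joint angles; "qd": joint speeds; "joint_torque": joint torques, N m; "tool_pos": TCP position; "eef_rot": TCP orientation; "contact_force": force on the tool from outside, world axes, zero at the start; "moment": the same for the moment, N m; "opening": opening from 0.0 (shut) to 1.0 (fully open); "finger_force": force on a finger pad.
Only numpy, scipy, OpenCV 4.12 (cv2) and the standard library are available. Lean on these libraries where they do the work, as an engineer would, in place of code of your own. Each camera call takes 0.05 s, during which the arm holds its last target. There are 200 camera calls.

## Working session

There is one attempt and no reset: what is moved stays moved. The work goes in short steps, Python scripts to look and compute and a shell command to move; the robot and the scene stay as the last step left them, time stands still between calls to the robot, and variables do not carry over. Pictures are saved under pics/ and viewed, at most 10 in all, crops included, and the job is handed in when it is done.

```bash
mkdir -p pics; cat > h.py <<'E'
import numpy as np,cv2
from plant import r,eyes,nets
from scipy.spatial.transform import Rotation as R
def cam(n):
    i=eyes.camera_info(n);K=np.array(i["K"])
    if n=="wrist":
        s=r.get_state();T=np.eye(4);T[:3,:3]=R.from_quat(s["eef_rot"]).as_matrix();T[:3,3]=s["tool_pos"]
        return K,T@np.array(i["T_tool_cam"])
    return K,np.linalg.inv(np.array(i["world_to_cam"]))
def ray(K,T,u,v):
    return T[:3,3],T[:3,:3]@(np.linalg.inv(K)@[u,v,1])
def at_z(K,T,u,v,z):
    o,d=ray(K,T,u,v);return o+d*(z-o[2])/d[2]
def cloud(K,T,D):
    v,u=np.mgrid[:480,:640];P=np.stack([(u-K[0,2])/K[0,0]*D,(v-K[1,2])/K[1,1]*D,D],-1)
    return P@T[:3,:3].T+T[:3,3]
E
python3 - <<'E'
from h import *
for n in("scene","top"):
    K,T=cam(n);im,D=eyes.snapshot(n);cv2.imwrite(f"pics/{n}0.png",im);np.save(f"{n}.npy",D);print(n,T[:3,3].round(3))
    C=cloud(K,T,D)
    for q in["probe","stand","mark_red","mark_yellow","mark_blue","mug","jar","collar","stand_seat"]:
        for d in nets.place_of(n,q)[:4]:
            u,v=d["position"][0]*640,d["position"][1]*480
            z={"probe":.02,"collar":.095,"stand_seat":.095}.get(q,.085 if "mark" in q else 0)
            print(q,round(d["confidence"],2),int(u),int(v),at_z(K,T,u,v,z).round(3),C[int(min(v,479)),int(min(u,639))].round(3))
print(r.get_state())
E
```

```text
scene [1.223 0.397 0.648]
probe 0.66 451 317 [0.593 0.334 0.02 ] [0.576 0.332 0.005]
probe 0.63 393 345 [0.703 0.263 0.02 ] [ 0.685  0.257 -0.001]
probe 0.24 313 218 [ 0.424 -0.045  0.02 ] [0.507 0.001 0.087]
stand 0.61 396 296 [0.567 0.22  0.   ] [0.706 0.257 0.139]
mark_red 0.63 315 220 [0.511 0.009 0.085] [0.512 0.008 0.087]
mark_yellow 0.37 296 203 [ 0.472 -0.062  0.085] [ 0.473 -0.061  0.087]
mark_blue 0.57 257 208 [ 0.527 -0.131  0.085] [ 0.53  -0.128  0.088]
mug 0.55 206 309 [ 0.77  -0.098  0.   ] [ 0.792 -0.073  0.034]
jar 0.95 314 332 [0.724 0.119 0.   ] [0.761 0.138 0.049]
jar 0.52 295 204 [ 0.364 -0.131  0.   ] [ 0.475 -0.063  0.086]
collar 0.94 462 279 [0.568 0.336 0.095] [0.59  0.336 0.115]
collar 0.85 398 320 [0.713 0.268 0.095] [0.704 0.265 0.086]
collar 0.65 404 261 [0.566 0.226 0.095] [0.579 0.229 0.106]
collar 0.65 396 295 [0.66  0.246 0.095] [0.704 0.256 0.139]
stand_seat 0.83 402 256 [0.554 0.218 0.095] [0.578 0.224 0.115]
top [0.526 0.044 0.819]
probe 0.87 161 283 [0.563 0.33  0.02 ] [0.564 0.338 0.001]
probe 0.86 221 280 [0.567 0.221 0.02 ] [0.563 0.204 0.101]
p
[... 784 characters left out ...]
16669,  0.68905578, -0.1945971 ,  1.56532577,  0.15732089,
        0.90249022, -0.21509971]), 'qd': array([-3.66159854e-04, -8.26399191e-05,  3.23382184e-04, -1.83329628e-03,
        6.74606787e-04, -3.76421713e-04,  3.59977210e-04]), 'joint_torque': array([-3.18096609e-04, -5.27504861e+01, -1.26704279e+00, -1.53747761e+01,
       -5.18938887e-02, -6.80883222e-04,  1.21787448e-05]), 'tool_pos': array([0.25303013, 0.5715096 , 0.23876338]), 'eef_rot': array([2.06891409e-01, 9.78363911e-01, 5.16581318e-05, 1.53487535e-05]), 'contact_force': array([-0.48966335, -0.09017425, -0.48544515]), 'moment': array([-0.0287609 , -0.00879044, -0.05264192]), 'finger_force': 0.0, 'opening': 0.999462363933931}
```

View pics/scene0.png

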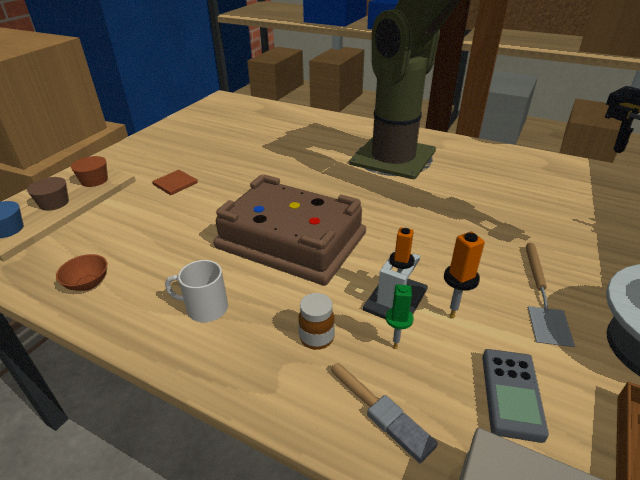

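View pics/top0.png

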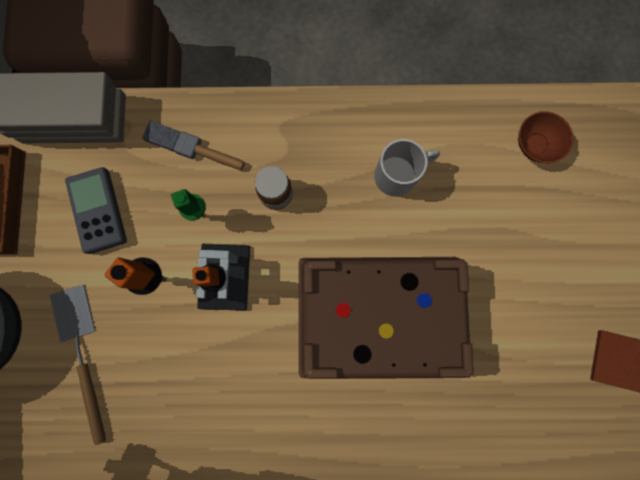

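The scene view shows three probe-like things: orange in the stand (404,245), a larger orange one standing alone (465,265), and a green one (401,305). I leave the green one. Of the two orange ones, the smaller is the one in the fork, so that is the one meant. A crop and its yaw will confirm it.

```bash
python3 - <<'E'
from h import *
a=cv2.imread("pics/scene0.png")[215:330,350:500];b=cv2.imread("pics/top0.png")[235:320,90:260]
a=cv2.resize(a,(520,400),interpolation=3);b=cv2.resize(b,(680//2*2,340),interpolation=3)[:, :]
c=np.zeros((580,780,3),np.uint8);a=cv2.resize(a,(390,300));b=cv2.resize(b,(560,280));c[:300,:390]=a;c[300:,:560]=b
cv2.imwrite("pics/crop1.png",c)
for n in("top","scene"):
    K,T=cam(n);D=np.load(n+".npy");C=cloud(K,T,D);im=cv2.imread(f"pics/{n}0.png")
    box=(abs(C[...,0]-.567)<.1)&(abs(C[...,1]-.222)<.07)
    for lo,hi in((.16,.18),(.155,.17),(.12,.16),(.09,.099),(.1,.13),(.008,.016)):
        m=box&(C[...,2]>lo)&(C[...,2]<hi)
        if m.sum()>8:
            P=C[m][:,:2].astype(np.float32);rc=cv2.minAreaRect(P*1000);print(n,lo,hi,m.sum(),P.mean(0).round(3),P.min(0).round(3),P.max(0).round(3),[np.round(x,1) for x in rc])
E
```

```text
top 0.16 0.18 292 [0.568 0.221] [0.555 0.208] [0.581 0.235] [array([567.9, 221.1]), array([25.4, 25.9]), np.float64(7.5)]
top 0.155 0.17 316 [0.568 0.22 ] [0.555 0.207] [0.581 0.235] [array([568., 221.]), array([26.2, 26.2]), np.float64(7.9)]
top 0.12 0.16 134 [0.566 0.211] [0.554 0.207] [0.581 0.229] [array([568.1, 219.3]), array([26.4, 23.1]), np.float64(7.2)]
top 0.09 0.099 680 [0.581 0.218] [0.534 0.195] [0.614 0.247] [array([574.4, 220.8]), array([50.3, 79. ]), np.float64(88.1)]
top 0.1 0.13 271 [0.565 0.213] [0.546 0.199] [0.59  0.238] [array([566.8, 216.8]), array([36.2, 45.2]), np.float64(78.4)]
top 0.008 0.016 1820 [0.568 0.209] [0.514 0.174] [0.635 0.268] [array([574.9, 221. ]), array([ 90.4, 120. ]), np.float64(87.5)]
scene 0.16 0.18 132 [0.571 0.222] [0.555 0.208] [0.583 0.235] [array([567.8, 221.1]), array([27.5, 25.8]), np.float64(8.7)]
scene 0.155 0.17 174 [0.572 0.222] [0.555 0.208] [0.583 0.235] [array([568.2, 221.2]), array([28.4, 25.8]), np.float64(8.8)]
scene 0.12 0.16 290 [0.578 0.224] [0.555 0.209] [0.583 0.235] [array([573.5, 226.8]), array([19.2, 33.8]), np.float64(45.5)]
scene 0.09 0.099 408 [0.592 0.224] [0.535 0.195] [0.616 0.247] [array([574.6, 221.1]), array([50.5, 81.1]), np.float64(87.7)]
scene 0.1 0.13 316 [0.577 0.224] [0.55  0.198] [0.59  0.244] [array([572. , 221.9]), array([38. , 45.2]), np.float64(11.2)]
scene 0.008 0.016 687 [0.582 0.224] [0.515 0.174] [0.636 0.268] [array([574.9, 220.8]), array([ 90.3, 122.7]), np.float64(87.7)]
```

View pics/crop1.png

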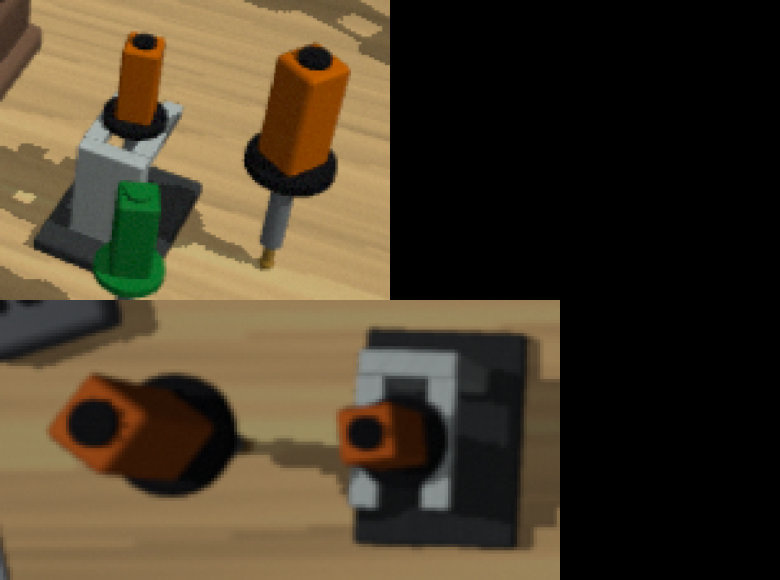

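Crop confirmed: the smaller orange probe hangs in the fork. Its axis is at about (0.568, 0.221), its yaw is +7.7° and its top is at 0.163. I'll grip along x, clear of the big probe.

```bash
python3 -m pendant '[{"claw":1,"dx":160,"dy":-180,"dz":10,"twist":-0.5},{"claw":1,"dx":160,"dy":-180,"dz":10,"twist":-0.5},{"claw":1,"dx":160,"dy":-180,"dz":10,"twist":-0.6},{"claw":1,"dx":315,"dy":-350,"dz":10,"twist":-1.02},{"claw":1,"dx":315,"dy":-350,"dz":10,"twist":-1.02},{"claw":1,"dx":315,"dy":-350,"dz":10,"twist":-1.02},{"claw":1,"dx":315,"dy":-350,"dz":10,"twist":-1.02},{"claw":1,"dx":315,"dy":-350,"dz":10,"twist":-1.02}]' 20
python3 -m pendant '[{"claw":1},{"claw":1}]'; python3 - <<'E'
from h import *
s=r.get_state();print(s["tool_pos"],R.from_quat(s["eef_rot"]).as_matrix()[:2,1])
E
```

```text
clock: 1.8
tool_pos: [0.5215, 0.2728, 0.2481]
eef_rot: [0.659, 0.752, 0.0, 0.0]
contact_force: [1.1, 0.7, 1.4]
opening: 0.997
finger_force: 0.0
[0.52146046 0.27284234 0.24814939] [0.99132057 0.13146533]validation failed for argument at $[0]...
```

```bash
python3 -m pendant '[{"claw":1,"dx":46,"dy":-52,"dz":0,"twist":0},{"claw":1,"dx":46,"dy":-52,"dz":0,"twist":0},{"claw":1,"dx":46,"dy":-52,"dz":0,"twist":0},{"claw":1,"dx":46,"dy":-52,"dz":0,"twist":0}]'; python3 - <<'E'
from h import *
s=r.get_state();print(s["tool_pos"],R.from_quat(s["eef_rot"]).as_matrix()[:2,1])
K,T=cam("wrist");im,D=eyes.snapshot("wrist");C=cloud(K,T,D);cv2.imwrite("pics/w1.png",im)
m=(C[...,2]>.155)&(C[...,2]<.17)&(abs(C[...,0]-.568)<.04)&(abs(C[...,1]-.221)<.04)
print(m.sum(), cv2.minAreaRect((C[m][:,:2]*1000).astype(np.float32)) if m.sum()>9 else 0)
E
```

```text
clock: 2.2
tool_pos: [0.5657, 0.223, 0.2478]
eef_rot: [0.658, 0.753, 0.0, -0.001]
contact_force: [-0.1, 0.4, 0.2]
opening: 1.002
finger_force: 0.0
[0.565721   0.22302512 0.24776031] [0.99099225 0.13391723]
1245 ((566.9989013671875, 220.27664184570312), (25.783048629760742, 25.760812759399414), 8.061088562011719)
```

```bash
python3 -m pendant '[{"claw":1,"dx":0,"dy":0,"dz":-40,"twist":0},{"claw":1,"dx":0,"dy":0,"dz":-80,"twist":0},{"claw":1,"dx":0,"dy":0,"dz":-110,"twist":0},{"claw":1,"dx":0,"dy":0,"dz":-132,"twist":0},{"claw":1,"dx":0,"dy":0,"dz":-132,"twist":0},{"claw":1,"dx":0,"dy":0,"dz":-132,"twist":0},{"claw":0,"dx":0,"dy":0,"dz":-132,"twist":0},{"claw":0,"dx":0,"dy":0,"dz":-132,"twist":0}]' 20
python3 -m pendant '[{"claw":0,"dx":0,"dy":0,"dz":0,"twist":0},{"claw":0,"dx":0,"dy":0,"dz":0,"twist":0},{"claw":0,"dx":0,"dy":0,"dz":0,"twist":0},{"claw":0,"dx":0,"dy":0,"dz":0,"twist":0},{"claw":0,"dx":0,"dy":0,"dz":0,"twist":0},{"claw":0,"dx":0,"dy":0,"dz":0,"twist":0}]'
```

```text
clock: 3.05
tool_pos: [0.5671, 0.223, 0.1175]
eef_rot: [0.658, 0.753, 0.001, 0.001]
contact_force: [0.1, -1.0, 0.1]
opening: 0.842
finger_force: 0.0
clock: 3.65
tool_pos: [0.5665, 0.2222, 0.1159]
eef_rot: [0.658, 0.753, 0.0, 0.0]
contact_force: [0.4, 0.3, -0.1]
opening: 0.296
finger_force: 0.3
```

```bash
python3 -m pendant '[{"claw":0,"dx":0,"dy":0,"dz":0,"twist":0},{"claw":0,"dx":0,"dy":0,"dz":0,"twist":0},{"claw":0,"dx":0,"dy":0,"dz":10,"twist":0},{"claw":0,"dx":0,"dy":0,"dz":30,"twist":0},{"claw":0,"dx":0,"dy":0,"dz":60,"twist":0},{"claw":0,"dx":0,"dy":0,"dz":95,"twist":0},{"claw":0,"dx":0,"dy":0,"dz":130,"twist":0},{"claw":0,"dx":0,"dy":0,"dz":130,"twist":0}]' 25
python3 -m pendant '[{"claw":0,"dx":0,"dy":0,"dz":0,"twist":0},{"claw":0,"dx":0,"dy":0,"dz":0,"twist":0},{"claw":0,"dx":0,"dy":0,"dz":0,"twist":0}]'
python3 - <<'E'
from h import *
K,T=cam("scene");im,D=eyes.snapshot("scene");C=cloud(K,T,D);cv2.imwrite("pics/s2.png",im[120:340,330:520])
print(nets.place_of("scene","tip_end")[:3],nets.place_of("scene","collar")[:3])
s=r.get_state();print(s["tool_pos"])
for q,d in(("tip",.0965),("collar",.0215)):
    p=np.linalg.inv(T)@np.r_[s["tool_pos"]-[0,0,d],1];u=K@p[:3];print(q,(u[:2]/u[2])/[640,480])
hsv=cv2.cvtColor(im,cv2.COLOR_BGR2HSV)
b=(abs(C[...,0]-.567)<.04)&(abs(C[...,1]-.222)<.04)
for lo,hi in((.15,.16),(.16,.17),(.175,.19),(.19,.2),(.2,.22)):
    m=b&(C[...,2]>lo)&(C[...,2]<hi);print(lo,m.sum(),C[m].mean(0) if m.any() else 0, C[m].min(0) if m.any() else 0, C[m].max(0) if m.any() else 0)
# pads
K,T=cam("top");im=cv2.imread("pics/top0.png");D=np.load("top.npy")
hsv=cv2.cvtColor(im,cv2.COLOR_BGR2HSV)
for n,(h,u,v) in dict(red=(0,342,309),yellow=(27,386,331),blue=(112,424,300)).items():
    dh=np.minimum(abs(hsv[...,0].astype(int)-h),180-abs(hsv[...,0].astype(int)-h));m=(dh<10)&(hsv[...,1]>170)&(hsv[...,2]>90)
    V,U=np.nonzero(m);k=(abs(U-u)<14)&(abs(V-v)<14);print(n,k.sum(),at_z(K,T,U[k].mean(),V[k].mean(),.087))
    Cl=cloud(K,T,D);print(np.median(Cl[V[k],U[k]],axis=0))
E
```

```text
clock: 4.45
tool_pos: [0.5691, 0.2232, 0.2515]
eef_rot: [0.658, 0.753, 0.005, 0.002]
contact_force: [1.4, -0.1, -0.9]
opening: 0.294
finger_force: 25.0
clock: 4.75
tool_pos: [0.5653, 0.2218, 0.2445]
eef_rot: [0.658, 0.753, -0.001, -0.001]
contact_force: [0.7, 0.0, -1.4]
opening: 0.295
finger_force: 25.0
[{'position': [0.7108, 0.66], 'confidence': 0.62}, {'position': [0.6159, 0.7296], 'confidence': 0.43}, {'position': [0.6338, 0.4998], 'confidence': 0.39}] [{'position': [0.6417, 0.4265], 'confidence': 0.69}, {'position': [0.7253, 0.579], 'confidence': 0.63}, {'position': [0.6205, 0.6673], 'confidence': 0.59}]
[0.56585683 0.2219734  0.24492758]
tip [0.63306746 0.49500393]
collar [0.64030364 0.42155226]
0.15 18 [0.56687397 0.22093985 0.15545658] [0.56386808 0.21742889 0.15182769] [0.56993163 0.22414813 0.15962375]
0.16 11 [0.56680616 0.22094503 0.16421464] [0.56350735 0.21855282 0.16006295] [0.56929396 0.22324894 0.16987785]
0.175 48 [0.56919956 0.22146256 0.18250892] [0.56449336 0.21461832 0.17522976] [0.5722426  0.22653253 0.18975311]
0.19 34 [0.56902611 0.22110287 0.19483542] [0.56538103 0.2147256  0.19004161] [0.57186012 0.22628856 0.19957356]
0.2 41 [0.56932619 0.22182505 0.20605364] [0.56462448 0.2161378  0.20038735] [0.5719039  0.2268895  0.21348722]
red 177 [0.51405884 0.00721631 0.087     ]
[0.51378195 0.00686493 0.0870764 ]
yellow 181 [ 0.48050178 -0.0620526   0.087     ]
[ 0.48101721 -0.06230826  0.0870544 ]
blue 147 [ 0.52901516 -0.12558105  0.087     ]
[ 0.5290176  -0.12558117  0.08690348]
```

View pics/s2.png

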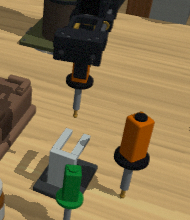

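The probe is held upright, with its tip at crop (76,116). Next I go above red and look.

```bash
python3 -m pendant '[{"claw":0,"dx":-8,"dy":-30,"dz":0,"twist":0},{"claw":0,"dx":-18,"dy":-70,"dz":0,"twist":0},{"claw":0,"dx":-28,"dy":-115,"dz":0,"twist":0},{"claw":0,"dx":-38,"dy":-155,"dz":0,"twist":0},{"claw":0,"dx":-47,"dy":-190,"dz":0,"twist":0},{"claw":0,"dx":-53,"dy":-214,"dz":0,"twist":0},{"claw":0,"dx":-53,"dy":-214,"dz":0,"twist":0},{"claw":0,"dx":-53,"dy":-214,"dz":-10,"twist":0}]'
python3 -m pendant '[{"claw":0,"dx":0,"dy":0,"dz":0,"twist":0},{"claw":0,"dx":0,"dy":0,"dz":0,"twist":0},{"claw":0,"dx":0,"dy":0,"dz":0,"twist":0}]'
cat > look.py <<'E'
from h import *
import sys
s=r.get_state();print(s["tool_pos"],s["contact_force"])
K,T=cam("wrist");im,D=eyes.snapshot("wrist");C=cloud(K,T,D);cv2.imwrite(sys.argv[1],im)
hsv=cv2.cvtColor(im,cv2.COLOR_BGR2HSV).astype(int)
for n,h in dict(red=0,yellow=27,blue=112).items():
    dh=abs(hsv[...,0]-h);dh=np.minimum(dh,180-dh);m=(dh<10)&(hsv[...,1]>150)&(hsv[...,2]>70)&(abs(C[...,2]-.087)<.006)
    k,l,st,ce=cv2.connectedComponentsWithStats(m.astype(np.uint8))
    for i in range(1,k):
        if st[i,4]>60:
            P=C[l==i];print(n,st[i],ce[i].round(),(P.min(0)+P.max(0)).round(4)/2,np.ptp(P,0).round(3))
b=(C[...,2]>.13)&(C[...,2]<.2)&(np.linalg.norm(C[...,:2]-s["tool_pos"][:2],axis=-1)<.04)
print("probe",b.sum(),C[b].mean(0) if b.any() else 0)
p=np.linalg.inv(T)@np.r_[s["tool_pos"]-[0,0,.0965],1];u=K@p[:3];print("tip exp",u[:2]/u[2])
for d in nets.place_of("wrist","tip_end")[:2]:print(d["confidence"],np.array(d["position"])*[640,480])
E
python3 look.py pics/w2.png
```

```text
clock: 5.7
tool_pos: [0.5145, 0.0082, 0.2364]
eef_rot: [0.659, 0.752, 0.001, 0.001]
contact_force: [-0.4, 1.0, -1.0]
opening: 0.292
finger_force: 25.0
clock: 6.0
tool_pos: [0.5136, 0.0094, 0.2357]
eef_rot: [0.657, 0.754, 0.0, -0.0]
contact_force: [0.9, -0.8, -0.9]
opening: 0.292
finger_force: 25.0
[0.51358043 0.00937169 0.23571402] [ 0.87473808 -0.83305452 -0.86775696]
red [304 219  27  26 539] [317. 232.] [0.514   0.00645 0.08745] [0.024 0.023 0.005]
probe 4 [0.51280232 0.01082468 0.14598637]
tip exp [317.26663607 243.6022259 ]
0.49 [397.12  12.  ]
```

View pics/w2.png

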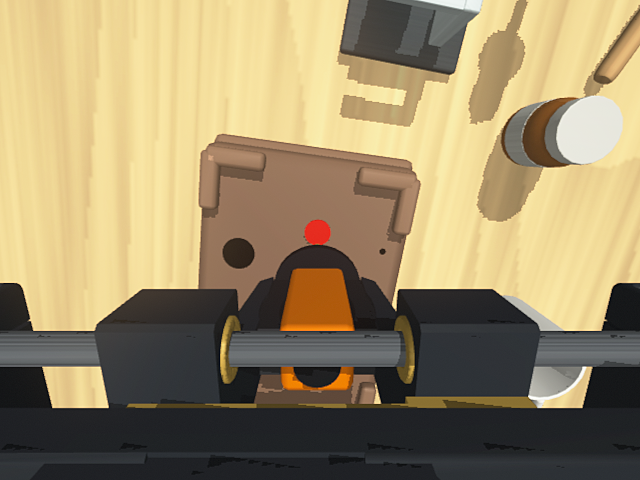

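```bash
python3 -m pendant '[{"claw":0,"dx":0,"dy":0,"dz":-15,"twist":0},{"claw":0,"dx":0,"dy":0,"dz":-30,"twist":0},{"claw":0,"dx":0,"dy":0,"dz":-42,"twist":0},{"claw":0,"dx":0,"dy":0,"dz":-48,"twist":0},{"claw":0,"dx":0,"dy":0,"dz":-50,"twist":0},{"claw":0,"dx":0,"dy":0,"dz":-51,"twist":0},{"claw":0,"dx":0,"dy":0,"dz":-51,"twist":0},{"claw":0,"dx":0,"dy":0,"dz":-51,"twist":0}]'
python3 -m pendant '[{"claw":0,"dx":0,"dy":0,"dz":-2,"twist":0},{"claw":0,"dx":0,"dy":0,"dz":-4,"twist":0},{"claw":0,"dx":0,"dy":0,"dz":-5,"twist":0},{"claw":0,"dx":0,"dy":0,"dz":-5,"twist":0}]'
python3 - <<'E'
from h import *
for i in range(3):
    im,D=eyes.snapshot("scene");s=r.get_state();print(s["tool_pos"],s["contact_force"])
K,T=cam("scene");x,y,z=s["tool_pos"]
p=np.linalg.inv(T)@[x,y,.095,1];u=(K@p[:3]);u=(u[:2]/u[2]).astype(int);c=im[u[1]-50:u[1]+40,u[0]-60:u[0]+60];cv2.imwrite("pics/red.png",cv2.resize(c,(720,540),interpolation=3))
E
```

```text
clock: 6.9
tool_pos: [0.5137, 0.0082, 0.1854]
eef_rot: [0.658, 0.753, 0.0, 0.0]
contact_force: [-0.0, -0.4, -1.2]
opening: 0.294
finger_force: 25.0
clock: 7.3
tool_pos: [0.5137, 0.0082, 0.1799]
eef_rot: [0.658, 0.753, 0.0, 0.0]
contact_force: [0.7, 1.0, 1.2]
opening: 0.294
finger_force: 25.0
[0.51366357 0.00817587 0.17997502] [ 0.92276529 -0.13762963  0.60173447]
[0.51366464 0.00818005 0.18003517] [ 0.4756026   0.28930635 -0.24820722]
[0.51365047 0.00818432 0.18003756] [ 0.52661878 -0.36213408 -0.15380123]
```

View pics/red.png

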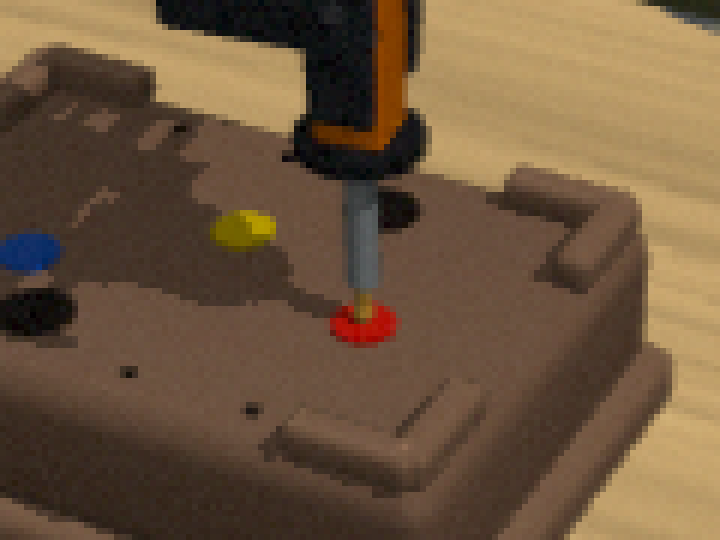

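Tip is seated on the red pad at (363,322) with about 1 N. I hold, then lift and go above yellow.

```bash
python3 -m pendant '[{"claw":0,"dx":0,"dy":0,"dz":0,"twist":0},{"claw":0,"dx":0,"dy":0,"dz":0,"twist":0},{"claw":0,"dx":0,"dy":0,"dz":0,"twist":0},{"claw":0,"dx":0,"dy":0,"dz":0,"twist":0},{"claw":0,"dx":0,"dy":0,"dz":10,"twist":0},{"claw":0,"dx":0,"dy":0,"dz":30,"twist":0},{"claw":0,"dx":0,"dy":0,"dz":50,"twist":0},{"claw":0,"dx":-10,"dy":-20,"dz":56,"twist":0}]'
python3 -m pendant '[{"claw":0,"dx":-17,"dy":-35,"dz":0,"twist":0},{"claw":0,"dx":-24,"dy":-49,"dz":0,"twist":0},{"claw":0,"dx":-24,"dy":-49,"dz":0,"twist":0},{"claw":0,"dx":-24,"dy":-49,"dz":0,"twist":0},{"claw":0,"dx":-24,"dy":-49,"dz":0,"twist":0}]'
python3 look.py pics/w3.png; python3 - <<'E'
from h import *
import look
E
python3 - <<'E'
from h import *
for n in("top","scene"):
    K,T=cam(n);im,D=eyes.snapshot(n);C=cloud(K,T,D);hsv=cv2.cvtColor(im,cv2.COLOR_BGR2HSV).astype(int)
    for c,h in dict(red=0,yellow=27,blue=112).items():
        dh=abs(hsv[...,0]-h);dh=np.minimum(dh,180-dh);m=(dh<8)&(hsv[...,1]>180)&(hsv[...,2]>60)&(abs(C[...,2]-.087)<.006)&(abs(C[...,1]+.06)<.1)
        P=C[m]
        if len(P):print(n,c,len(P),P.min(0).round(3),P.max(0).round(3),P.mean(0).round(4))
E
```

```text
clock: 8.25
tool_pos: [0.5051, -0.009, 0.238]
eef_rot: [0.656, 0.754, 0.002, 0.001]
contact_force: [0.0, -0.1, -1.4]
opening: 0.294
finger_force: 25.0
clock: 8.75
tool_pos: [0.4799, -0.0593, 0.236]
eef_rot: [0.657, 0.754, 0.001, -0.0]
contact_force: [0.3, -0.5, -0.5]
opening: 0.296
finger_force: 25.0
[ 0.47990079 -0.05931274  0.23601756] [ 0.259719   -0.52445109 -0.4573499 ]
red [353 147  28  29 635] [366. 161.] [0.51405 0.006   0.08825] [0.024 0.024 0.006]
yellow [304 220  27  25 532] [317. 233.] [ 0.4803 -0.0628  0.0873] [0.024 0.023 0.006]
probe 4 [ 0.4791901  -0.05802499  0.14549349]
tip exp [317.20224577 243.66418097]
0.6 [579.008  72.72 ]
[ 0.47984046 -0.05946309  0.23587569] [-0.78411219 -0.536304   -0.28651443]
top red 172 [ 0.502 -0.005  0.082] [0.525 0.018 0.091] [0.514  0.0072 0.0869]
top yellow 16 [ 0.473 -0.056  0.084] [ 0.481 -0.051  0.089] [ 0.4779 -0.0531  0.087 ]
top blue 22 [ 0.526 -0.121  0.085] [ 0.537 -0.116  0.089] [ 0.5319 -0.1184  0.0872]
scene red 64 [ 0.499 -0.006  0.083] [0.526 0.019 0.09 ] [0.5143 0.0073 0.0869]
scene yellow 61 [ 0.468 -0.076  0.084] [ 0.493 -0.05   0.09 ] [ 0.4807 -0.062   0.0867]
scene blue 49 [ 0.516 -0.137  0.085] [ 0.542 -0.114  0.089] [ 0.5298 -0.1252  0.0871]Traceback (most recent call last):
  File "<stdin>", line 2, in <module>
  File "look.py", line 4, in <module>
    K,T=cam("wrist");im,D=eyes.snapshot("wrist");C=cloud(K,T,D);cv2.imwrite(sys.argv[1],im)
                                                                            ~~~~~~~~^^^
IndexError: list index out of range
```

Yellow is at (0.4805, -0.062). The tip is 2 mm off in y, so I correct that while descending.

```bash
python3 -m pendant '[{"claw":0,"dx":0,"dy":-2,"dz":-15,"twist":0},{"claw":0,"dx":0,"dy":-2,"dz":-30,"twist":0},{"claw":0,"dx":0,"dy":-2,"dz":-42,"twist":0},{"claw":0,"dx":0,"dy":-2,"dz":-48,"twist":0},{"claw":0,"dx":0,"dy":-2,"dz":-51,"twist":0},{"claw":0,"dx":0,"dy":-2,"dz":-53,"twist":0},{"claw":0,"dx":0,"dy":-2,"dz":-55,"twist":0},{"claw":0,"dx":0,"dy":-2,"dz":-56,"twist":0}]'
python3 -m pendant '[{"claw":0,"dx":0,"dy":0,"dz":0,"twist":0},{"claw":0,"dx":0,"dy":0,"dz":0,"twist":0},{"claw":0,"dx":0,"dy":0,"dz":0,"twist":0}]'
cat > press.py <<'E'
from h import *
import sys
F=[]
for i in range(3):
    im,D=eyes.snapshot("scene");s=r.get_state();F.append(s["contact_force"])
print(s["tool_pos"],np.mean(F,0))
K,T=cam("scene");x,y,z=s["tool_pos"]
p=np.linalg.inv(T)@[x,y,.095,1];u=(K@p[:3]);u=(u[:2]/u[2]).astype(int);c=im[u[1]-50:u[1]+40,u[0]-60:u[0]+60];cv2.imwrite(sys.argv[1],cv2.resize(c,(720,540),interpolation=3))
E
python3 press.py pics/yellow.png
```

```text
clock: 9.8
tool_pos: [0.4796, -0.0628, 0.1802]
eef_rot: [0.658, 0.753, 0.0, 0.0]
contact_force: [0.3, 0.2, -0.1]
opening: 0.292
finger_force: 25.0
clock: 10.1
tool_pos: [0.4796, -0.0628, 0.1801]
eef_rot: [0.658, 0.753, 0.0, 0.0]
contact_force: [-0.1, -0.0, -0.2]
opening: 0.293
finger_force: 25.0
[ 0.47957011 -0.06280629  0.18005349] [0.33812393 0.63819853 0.10733413]
```

View pics/yellow.png

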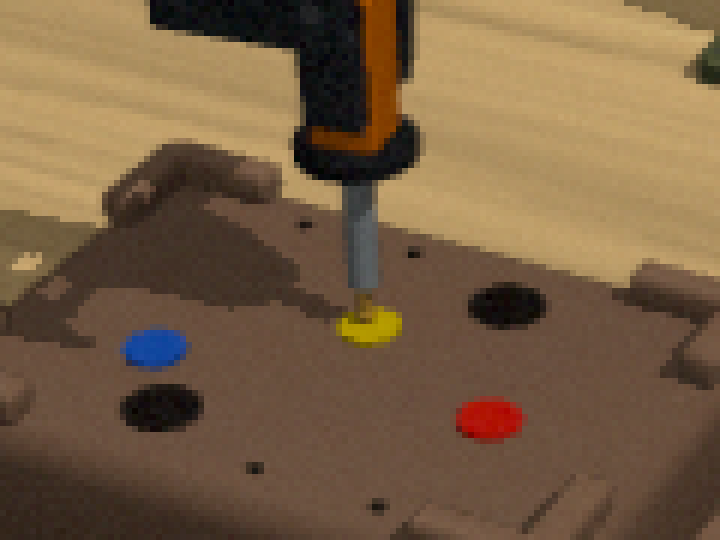

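Tip is on the yellow pad at (365,320). I hold a bit more, then go above blue, and the next look corrects if needed.

```bash
python3 -m pendant '[{"claw":0,"dx":0,"dy":0,"dz":0,"twist":0},{"claw":0,"dx":0,"dy":0,"dz":0,"twist":0},{"claw":0,"dx":0,"dy":0,"dz":10,"twist":0},{"claw":0,"dx":0,"dy":0,"dz":30,"twist":0},{"claw":0,"dx":0,"dy":0,"dz":50,"twist":0},{"claw":0,"dx":15,"dy":-18,"dz":56,"twist":0},{"claw":0,"dx":34,"dy":-43,"dz":56,"twist":0},{"claw":0,"dx":49,"dy":-63,"dz":56,"twist":0}]'
python3 -m pendant '[{"claw":0,"dx":0,"dy":0,"dz":0,"twist":0},{"claw":0,"dx":0,"dy":0,"dz":0,"twist":0},{"claw":0,"dx":0,"dy":0,"dz":0,"twist":0},{"claw":0,"dx":0,"dy":0,"dz":0,"twist":0}]'
python3 look.py pics/w4.png
```

```text
clock: 11.05
tool_pos: [0.5291, -0.1272, 0.237]
eef_rot: [0.658, 0.753, 0.0, 0.001]
contact_force: [-0.6, -0.2, -0.6]
opening: 0.295
finger_force: 25.0
clock: 11.45
tool_pos: [0.5277, -0.1246, 0.236]
eef_rot: [0.658, 0.753, -0.0, -0.001]
contact_force: [-0.2, -0.5, -1.2]
opening: 0.293
finger_force: 25.0
[ 0.52766305 -0.12464122  0.23596882] [-0.17171367 -0.46684147 -1.18205185]
red [308  54  30  33 774] [322.  70.] [0.51405 0.0063  0.0879 ] [0.024 0.025 0.006]
yellow [259 138  28  30 650] [273. 152.] [ 0.48025 -0.0634   0.08785] [0.024 0.024 0.005]
blue [306 219  26  26 511] [318. 231.] [ 0.5289  -0.12685  0.0877 ] [0.023 0.023 0.005]
probe 4 [ 0.52679891 -0.12310472  0.14645239]
tip exp [317.37315686 243.65183043]
0.58 [316.224 231.12 ]
```

```bash
python3 -m pendant '[{"claw":0,"dx":1,"dy":-1,"dz":-15,"twist":0},{"claw":0,"dx":1,"dy":-1,"dz":-30,"twist":0},{"claw":0,"dx":1,"dy":-1,"dz":-42,"twist":0},{"claw":0,"dx":1,"dy":-1,"dz":-48,"twist":0},{"claw":0,"dx":1,"dy":-1,"dz":-51,"twist":0},{"claw":0,"dx":1,"dy":-1,"dz":-53,"twist":0},{"claw":0,"dx":1,"dy":-1,"dz":-55,"twist":0},{"claw":0,"dx":1,"dy":-1,"dz":-56,"twist":0}]'
python3 -m pendant '[{"claw":0,"dx":0,"dy":0,"dz":0,"twist":0},{"claw":0,"dx":0,"dy":0,"dz":0,"twist":0},{"claw":0,"dx":0,"dy":0,"dz":0,"twist":0}]'
python3 press.py pics/blue.png
```

```text
clock: 12.35
tool_pos: [0.5296, -0.1268, 0.1802]
eef_rot: [0.658, 0.753, 0.0, 0.0]
contact_force: [-0.7, 0.5, -0.6]
opening: 0.291
finger_force: 25.0
clock: 12.65
tool_pos: [0.5296, -0.1268, 0.1802]
eef_rot: [0.658, 0.753, 0.0, 0.0]
contact_force: [-0.9, 0.3, -0.0]
opening: 0.29
finger_force: 25.0
[ 0.52952543 -0.1267946   0.1800626 ] [0.26193644 0.83341028 0.08557073]
```

View pics/blue.png

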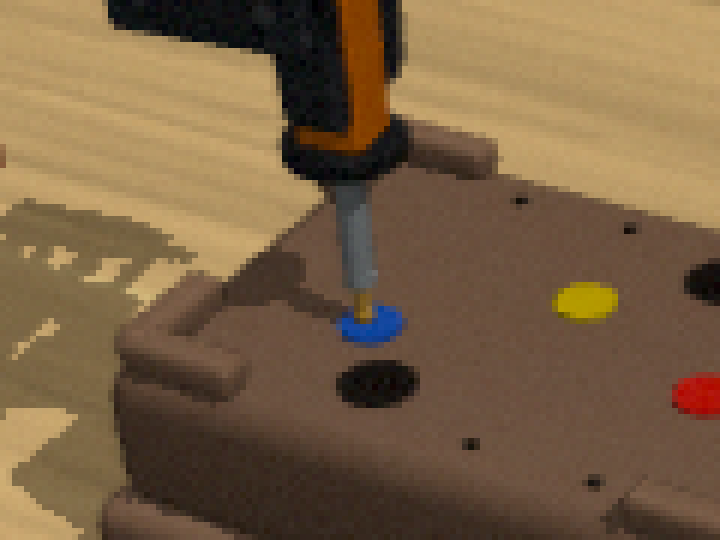

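Tip rests on the blue pad at (363,320). I hold briefly, then return above the stand.

```bash
python3 -m pendant '[{"claw":0,"dx":0,"dy":0,"dz":0,"twist":0},{"claw":0,"dx":0,"dy":0,"dz":0,"twist":0},{"claw":0,"dx":0,"dy":0,"dz":10,"twist":0},{"claw":0,"dx":0,"dy":0,"dz":35,"twist":0},{"claw":0,"dx":0,"dy":0,"dz":66,"twist":0},{"claw":0,"dx":3,"dy":25,"dz":70,"twist":0},{"claw":0,"dx":7,"dy":65,"dz":70,"twist":0},{"claw":0,"dx":12,"dy":110,"dz":70,"twist":0}]'
python3 -m pendant '[{"claw":0,"dx":5,"dy":45,"dz":0,"twist":0},{"claw":0,"dx":10,"dy":90,"dz":0,"twist":0},{"claw":0,"dx":15,"dy":135,"dz":0,"twist":0},{"claw":0,"dx":20,"dy":180,"dz":0,"twist":0},{"claw":0,"dx":24,"dy":215,"dz":0,"twist":0},{"claw":0,"dx":26,"dy":236,"dz":0,"twist":0},{"claw":0,"dx":26,"dy":238,"dz":0,"twist":0},{"claw":0,"dx":26,"dy":238,"dz":0,"twist":0}]'
python3 -m pendant '[{"claw":0,"dx":0,"dy":0,"dz":0,"twist":0},{"claw":0,"dx":0,"dy":0,"dz":0,"twist":0},{"claw":0,"dx":0,"dy":0,"dz":0,"twist":0},{"claw":0,"dx":0,"dy":0,"dz":0,"twist":0}]'
python3 - <<'E'
from h import *
K,T=cam("scene");im,D=eyes.snapshot("scene");C=cloud(K,T,D)
s=r.get_state();print(s["tool_pos"])
b=(np.linalg.norm(C[...,:2]-s["tool_pos"][:2],axis=-1)<.03)
for lo,hi in((.15,.16),(.16,.17),(.172,.182),(.182,.192),(.192,.202),(.202,.215)):
    m=b&(C[...,2]>lo)&(C[...,2]<hi);print(lo,m.sum(),C[m].mean(0) if m.any() else 0)
E
```

```text
clock: 13.6
tool_pos: [0.5414, -0.0172, 0.2509]
eef_rot: [0.66, 0.752, 0.0, 0.001]
contact_force: [1.0, 0.8, -1.5]
opening: 0.293
finger_force: 25.0
clock: 14.4
tool_pos: [0.5671, 0.2206, 0.25]
eef_rot: [0.658, 0.753, -0.0, 0.0]
contact_force: [0.2, -1.2, -0.9]
opening: 0.292
finger_force: 25.0
clock: 14.8
tool_pos: [0.5675, 0.2203, 0.25]
eef_rot: [0.659, 0.752, -0.0, 0.0]
contact_force: [-0.3, -0.6, -1.2]
opening: 0.294
finger_force: 25.0
[0.56742867 0.22058436 0.24999126]
0.15 8 [0.56966744 0.21931098 0.15867754]
0.16 17 [0.56992037 0.21921294 0.16486902]
0.172 25 [0.57112864 0.21988656 0.1781309 ]
0.182 33 [0.57172991 0.22050813 0.18730337]
0.192 34 [0.57172612 0.21990684 0.19728432]
0.202 44 [0.57120103 0.2201896  0.20834337]
```

```bash
python3 -m pendant '[{"claw":0,"dx":0,"dy":1,"dz":-25,"twist":0},{"claw":0,"dx":0,"dy":1,"dz":-50,"twist":0},{"claw":0,"dx":0,"dy":1,"dz":-75,"twist":0},{"claw":0,"dx":0,"dy":1,"dz":-100,"twist":0},{"claw":0,"dx":0,"dy":1,"dz":-118,"twist":0},{"claw":0,"dx":0,"dy":1,"dz":-127,"twist":0},{"claw":0,"dx":0,"dy":1,"dz":-131,"twist":0},{"claw":0,"dx":0,"dy":1,"dz":-132,"twist":0}]'
python3 -m pendant '[{"claw":0,"dx":0,"dy":0,"dz":-1,"twist":0},{"claw":0,"dx":0,"dy":0,"dz":-1.5,"twist":0},{"claw":0,"dx":0,"dy":0,"dz":-1.5,"twist":0},{"claw":0,"dx":0,"dy":0,"dz":-1.5,"twist":0}]'
```

```text
clock: 15.65
tool_pos: [0.5677, 0.2222, 0.1181]
eef_rot: [0.658, 0.753, 0.0, 0.0]
contact_force: [0.8, -0.5, -1.9]
opening: 0.294
finger_force: 25.0
clock: 16.05
tool_pos: [0.5676, 0.2223, 0.1168]
eef_rot: [0.658, 0.753, 0.0, 0.0]
contact_force: [-0.5, 0.2, -2.1]
opening: 0.291
finger_force: 25.0
```

```bash
python3 -m pendant '[{"claw":0,"dx":0,"dy":0,"dz":-0.7,"twist":0},{"claw":0,"dx":0,"dy":0,"dz":-0.7,"twist":0},{"claw":0.35,"dx":0,"dy":0,"dz":-0.7,"twist":0},{"claw":0.4,"dx":0,"dy":0,"dz":-0.7,"twist":0},{"claw":1,"dx":0,"dy":0,"dz":-0.7,"twist":0},{"claw":1,"dx":0,"dy":0,"dz":-0.7,"twist":0},{"claw":1,"dx":0,"dy":0,"dz":-0.7,"twist":0},{"claw":1,"dx":0,"dy":0,"dz":-0.7,"twist":0}]'
python3 -m pendant '[{"claw":1,"dx":0,"dy":0,"dz":0,"twist":0},{"claw":1,"dx":0,"dy":0,"dz":0,"twist":0},{"claw":1,"dx":0,"dy":0,"dz":0,"twist":0},{"claw":1,"dx":0,"dy":0,"dz":20,"twist":0},{"claw":1,"dx":0,"dy":0,"dz":50,"twist":0},{"claw":1,"dx":0,"dy":0,"dz":90,"twist":0},{"claw":1,"dx":0,"dy":0,"dz":130,"twist":0},{"claw":1,"dx":0,"dy":0,"dz":150,"twist":0}]'
python3 -m pendant '[{"claw":1,"dx":-50,"dy":0,"dz":0,"twist":0},{"claw":1,"dx":-100,"dy":0,"dz":0,"twist":0},{"claw":1,"dx":-100,"dy":0,"dz":0,"twist":0},{"claw":1,"dx":-100,"dy":0,"dz":0,"twist":0}]'
python3 - <<'E'
from h import *
K,T=cam("scene");im,D=eyes.snapshot("scene");C=cloud(K,T,D)
a=cv2.resize(im[130:350,190:500],(775,550));cv2.imwrite("pics/end.png",a)
b=(np.linalg.norm(C[...,:2]-[.568,.221],axis=-1)<.035)
for lo,hi in((.105,.12),(.155,.17)):
    m=b&(C[...,2]>lo)&(C[...,2]<hi);print(lo,m.sum(),C[m].mean(0),C[m].max(0),C[m].min(0))
E
```

```text
clock: 16.85
tool_pos: [0.5673, 0.2222, 0.1157]
eef_rot: [0.658, 0.753, 0.0, 0.0]
contact_force: [-0.7, 0.7, -0.1]
opening: 0.735
finger_force: 0.0
clock: 17.65
tool_pos: [0.5687, 0.2226, 0.2694]
eef_rot: [0.658, 0.753, 0.002, 0.001]
contact_force: [0.9, 1.7, 0.4]
opening: 1.002
finger_force: 0.0
clock: 18.05
tool_pos: [0.4665, 0.2223, 0.2661]
eef_rot: [0.658, 0.753, 0.0, -0.0]
contact_force: [1.0, -0.0, -0.4]
opening: 0.998
finger_force: 0.0
0.105 100 [0.5783233  0.22363218 0.11264557] [0.58267416 0.23498599 0.11995199] [0.55710037 0.21032967 0.10521727]
0.155 173 [0.57212145 0.22252672 0.16228199] [0.58292598 0.23513597 0.16821472] [0.55528232 0.20806606 0.15510893]
```

View pics/end.png

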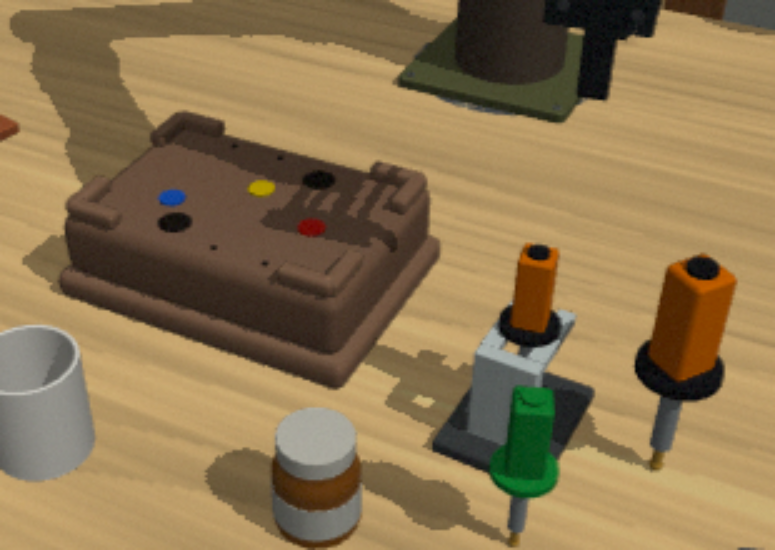

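The probe hangs upright in the fork at (535,300), and the mug and jar are standing. I'm handing in.

```bash
python3 -c "
from plant import r
print(r.finish_job())"
```

```text
the job is handed in; nothing more can be done
None
```

The job is handed in: I touched the probe gently to the red, yellow and blue pads in that order and hung it back upright in its stand, with the mug and jar still standing, at about 18 s on the clock; the hand-in gave no verdict.

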